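# Push the jar and the toy car back against the rail

### The arm

A 7-joint arm with a two-finger parallel gripper is mounted at the origin on the work surface. World frame = base frame: x ahead of the robot, y to its left, z up, the work surface at z = 0. Lengths are in m, angles in rad, forces in N, time in s.
With the tool pointing down it reaches from about 0.35 to 0.9 m from the base axis. Payload 8.1 kg.
Tool frame: the origin (TCP) lies at the centre of the arm's flange, where the gripper is bolted on; the fingertips stand 178 mm ahead of it and the grasp point (between the pads) lies 159 mm ahead of it; z points along the fingers, y is the direction in which the jaws open and shut (so a half turn about z gives the same grasp; the last joint's range is limited). The gripper opens to 92 mm and grips with 3 to 60 N. Pads are 19 mm wide; open, the fingers measure 130 mm over their backs; the gripper's body (75 mm by 190 mm) begins 47 mm behind the grasp point.
Start: joints at [1.149, 0.434, 0.025, 1.573, -0.012, 1.134, -0.075], TCP at [0.196, -0.594, 0.405] pointing down, gripper open.
Joint ranges: [-2.62, 2.62], [-0.44, 2.09], [-1.27, 1.32], [0.08, 2.57], [-1.32, 4.46], [0.12, 2], [-2.74, 2.74]. Speed limits (rad/s): [2.22, 2.22, 3.01, 3.01, 3.14, 3.14, 3.14].

### API

Orientations are given as a rotation vector (axis times angle).
In Python, from cell import arm gives the robot as it stands. The module is installed in compiled form; this text tells all that it offers.
- The arm moves only by the tool move_arm, never from a script. Its argument "steps" is a list of rows, each a list of 4 numbers: the shift along the tool's x, y, z in mm, then the turn about the tool's z in rad. In form: [[x, y, z, twist], ...]. A call has 1 to 20 rows; each row is the pose to reach, as a shift and turn from the pose commanded when the call began, along the tool's axes at that moment; what a row does not reach only later rows make up. A row lasts 1/8 s, in which the tool goes at most 62.5 mm and 10.7 degrees, less where a joint would pass 70% of its speed; a pose out of reach is approached as far as the arm can. A call with a gripper value outside its range is refused whole. "grip" is the finger opening in mm, from 0 to 91.8, set as the call begins (left out, the last holds). The fingers move at their own pace and stop on an object; "grip_force" is the grip in N (left out, the last holds). Time passes only in rows, so rows that repeat a pose let the fingers close. It gives the time, the measured TCP pose, the force and the opening at its end, in the units of the state.
- arm.observe(): the state, without advancing time (a new reading comes with each control period).
- arm.get_image(name): name is "scene" or "side" or "wrist"; returns the picture (400x640x3 uint8, red, green, blue); there is no depth.
- arm.camera_info(name): a dict with "mtx" (3x3 intrinsics, pixels), "pose" (4x4, takes a point from camera to world coordinates); the wrist camera has in their place "T_tool_cam" (4x4, takes a point from camera to tool coordinates, whose origin is the TCP and whose axes are the flange's). Camera axes: x right, y down, z forward; pixel columns grow to the right and rows downward; lengths in m; the calibration is good to about 2 mm. A picture is of the moment at which its call begins: read the wrist's pose just before it. camera_info takes no time and is no camera call.
- arm.sign_off(): hands the job in, once; it reports no verdict.
The state is a dict: "clock": time; "joints": joint angles; "dq": joint speeds; "joint_efforts": joint torques, N m; "position": TCP position; "ee_rot": TCP orientation; "force": force on the tool from outside, world axes, zero at the start; "ft_torque": the same for the moment, N m; "width": opening from 0.0 (shut) to 1.0 (fully open).
Only numpy, scipy, OpenCV 4.12 (cv2) and the standard library are available. Lean on these libraries where they do the work, as an engineer would, in place of code of your own. Each camera call takes 0.05 s, during which the arm holds its last target.

### The job

Clear the counter without picking anything up: with your fingertips push the mason jar and the toy car along the counter, away from you, until both rest against the oak rail at the back, one in each of the two free spaces between the three canisters (either one on either side). The car goes nose first and ends square to the rail with its nose touching it; the jar stays upright and is pushed gently, and the canisters, the whistle and all the other things stay where they are.

Things in the scene. Friction and masses are not known exactly. Their poses are not given: they have to be found in the camera images.
- rail: Fixed straight oak rail lying across the back of the counter, 740 mm long (along its y), 22 mm thick, 40 mm high. Origin on the counter under the middle of its front face; its x axis points into the rail, away from the robot and square to the front face (so the front face is x = 0 and objects stand at negative x), y along the rail, z up. It may be turned a little.
- jar: Squat clear glass mason jar of walnuts with a screwed metal cap, standing on the counter; glass body 88 mm in diameter up to 48 mm high, cap 80 mm in diameter, 70 mm high over all, 0.25 to 0.5 kg. Origin at the centre of its underside, z up.
- car: Solid plastic toy car, 90 mm long, 64 mm wide over the wheels, 51 mm high, 0.1 to 0.2 kg; the wheels do not turn, so it slides when pushed; the body is smooth plastic (friction about 0.3), the tyres grip the counter more. Origin on the counter under its middle; x points to its nose (long bonnet and two round white headlights; the cabin sits towards the tail), y to its left. Nose and tail are flat upright faces 58 mm wide, from 8 to 34 mm above the counter.
- car_nose (a point): Middle of the car's flat front face, 45 mm ahead of its origin, 20 mm above the counter; axes as the car's.
- car_tail (a point): Middle of the car's flat rear face, 45 mm behind its origin, 20 mm above the counter; axes as the car's.
- canister_mid: Round white ceramic canister with a cork lid, 72 mm in diameter, 100 mm high, 0.9 kg, loose, standing against the rail about half-way along. Origin at the centre of its underside.
- canister_left: Round white ceramic canister with a cork lid, 84 mm in diameter, 120 mm high, 0.9 kg, loose, standing against the rail near its left (+y) end. Origin at the centre of its underside. The left free space lies between it and the middle canister.
- canister_right: The same canister (84 mm in diameter, 120 mm high) near the rail's right (-y) end. The right free space lies between it and the middle canister.
- whistle: Teal slide whistle, 20 mm thick, 190 mm long, lying on the counter between the jar's and the car's places, roughly pointing away from the robot. Origin under the middle of its length, x along it. Leave alone.
- mug: Blue ceramic mug, 80 mm across, 90 mm high, on the left. Origin at the centre of its underside. Leave alone.
- shaker: Small amber glass shaker with a steel top, 42 mm across, 73 mm high, on the right. Origin at the centre of its underside. Leave alone.
- spice_tin: Small metal spice tin, 60 by 40 mm, 76 mm high, on the right. Origin at the centre of its underside. Leave alone.

How it is judged:
At the end, for the whole second after the job is handed in: The jar stands upright on the counter within 7 mm of the rail and the car's nose is within 7 mm of the rail with the car square to it within 8 degrees, one in each free space beside the middle canister, both at rest; every other loose thing is within 20 mm of where it began (x of jar in the frame of rail between -0.051 and -0.035 m and x of car_nose in the frame of rail between -0.007 and 0.006 m and angle between the x axis of car and the x axis of rail, either way round below 0.14 rad and ((y of jar in the frame of rail between 0.06 and 0.26 m and y of car in the frame of rail between -0.26 and -0.06 m) or (y of jar in the frame of rail between -0.26 and -0.06 m and y of car in the frame of rail between 0.06 and 0.26 m)) and angle between each of jar, car's own z axis and vertical below 0.08 rad and height (world z) of each of jar, car below 0.006 m and linear speed of each of jar, car below 0.01 m/s and distance of each of canister_mid, canister_left, canister_right, whistle, mug, shaker, spice_tin from where it was at the start of the episode below 0.02 m); the robot touches nothing.
It fails at once if the jar is lifted off the counter (height (world z) of jar above 0.012 m).
It fails at once if the car is lifted off the counter (height (world z) of car above 0.012 m).
It fails at once if the jar is tipped (angle between jar's own z axis and vertical above 0.25 rad).
It fails at once if the jar is rammed against the rail (contact force between jar and rail above 40 N).
It fails at once if a canister or another bystander is moved (distance of any of canister_mid, canister_left, canister_right, whistle, mug, shaker, spice_tin from where it was at the start of the episode above 0.02 m).
It also fails if it takes over 64 s, if anything falls off the work surface, if the arm or the gripper's body presses on something with over 40 N, if the wrist force passes 120 N, or if a joint passes its speed limit or range.

## Working session

There is one attempt and no reset: what is moved stays moved. The work goes in short steps, Python scripts to look and compute and a tool call to move; the robot and the scene stay as the last step left them, time stands still between calls to the robot, and variables do not carry over. Pictures are saved under pics/ and viewed, and the job is handed in when it is done.

Besides the shell and the picture viewer there is one more tool, called after "Request:" as a command line: name --pt "numbers of a row" for each row, then --argument value for the rest. move_arm: Moves the arm, as the interface text tells. Its arguments: {"type":"object","properties":{"steps":{"type":"array"},"grip":{"type":"number"},"grip_force":{"type":"number"}},"required":["steps"]}

```bash
mkdir -p pics
python3 - <<'E'
from cell import arm
import cv2
s=arm.observe()
for k,v in s.items(): print(k,v)
for n in ["scene","side","wrist"]:
    im=arm.get_image(n); cv2.imwrite(f"pics/{n}0.png",im[:,:,::-1]); print(n,arm.camera_info(n))
E
```

```text
clock 0.0
joints [ 1.14939753  0.43522916  0.02496604  1.5740873  -0.01160129  1.13397737
 -0.07507456]
dq [-0.00018289 -0.00124279 -0.00047865  0.00155368 -0.00076668  0.00104474
 -0.00113969]
joint_efforts [-4.00571316e-04 -6.67846298e+01  9.85026062e-01 -3.14454961e+01
 -6.04950730e-02  4.27916273e-02  2.06413902e-04]
position [ 0.1957948  -0.59330333  0.40394462]
ee_rot [-3.10028609e+00 -4.98350890e-01  5.99595880e-04]
force [ 0.26495553 -0.26049086  0.47747487]
ft_torque [-0.04170853  0.01916378  0.00822432]
width 0.9986009062108052
scene {'mtx': array([[412.17082482,   0.        , 320.72116832],
       [  0.        , 412.17082482, 201.08880051],
       [  0.        ,   0.        ,   1.        ]]), 'pose': array([[ 0.27262243,  0.72224985, -0.63563525,  1.29552622],
       [ 0.96200505, -0.19436771,  0.19174849, -0.26828639],
       [ 0.01494335, -0.66375926, -0.74779699,  0.90220694],
       [ 0.        ,  0.        ,  0.        ,  1.        ]])}
side {'mtx': array([[448.85382136,   0.        , 312.94746125],
       [  0.        , 448.85382136, 195.24383196],
       [  0.        ,   0.        ,   1.        ]]), 'pose': array([[-0.68532277, -0.52195246,  0.50783691, -0.06064407],
       [-0.72818542,  0.49965072, -0.469143  ,  0.53972429],
       [-0.00887074, -0.69131382, -0.72250018,  0.9464593 ],
       [ 0.        ,  0.        ,  0.        ,  1.        ]])}
wrist {'mtx': array([[324.29922653,   0.        , 322.93734098],
       [  0.        , 324.29922653, 202.60420379],
       [  0.        ,   0.        ,   1.        ]]), 'T_tool_cam': array([[ 7.40904804e-04, -9.59625065e-01, -2.81281329e-01,
         7.62360976e-02],
       [ 9.99999430e-01,  4.94918068e-04,  9.45560800e-04,
        -1.03049141e-03],
       [-7.68172632e-04, -2.81281870e-01,  9.59624885e-01,
         2.08029992e-02],
       [ 0.00000000e+00,  0.00000000e+00,  0.00000000e+00,
         1.00000000e+00]])}
```

View pics/scene0.png

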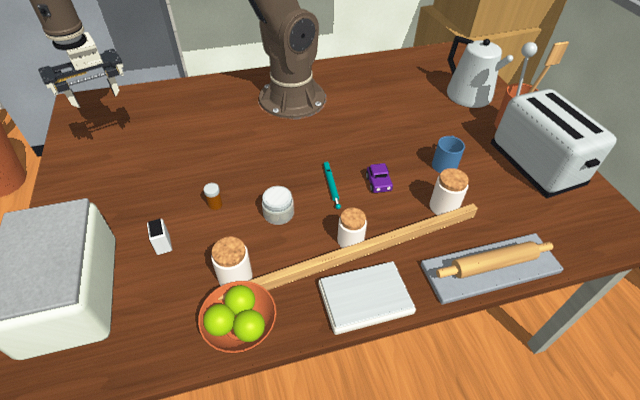

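View pics/side0.png

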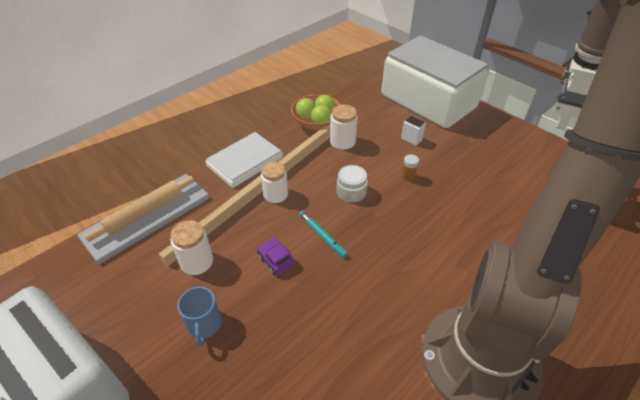

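View pics/wrist0.png

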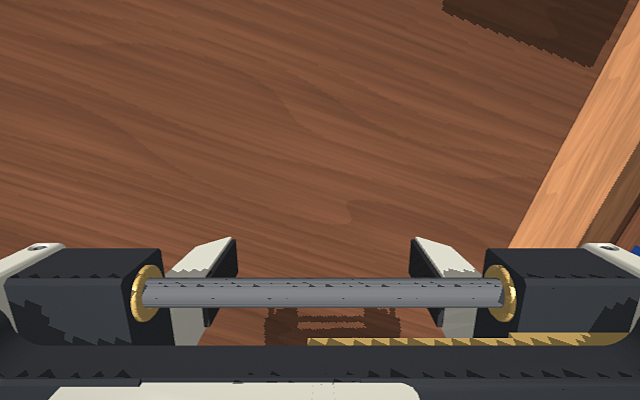

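The scene view shows the car at about (379,177), jar (278,205), whistle (332,185), mid canister (352,228), left canister (449,190) and right canister (231,260). I'll zoom in on both views before measuring.

```bash
cat > h.py <<'E'
import numpy as np, cv2
from scipy.spatial.transform import Rotation as R
from cell import arm
def campose(n,state=None):
    c=arm.camera_info(n)
    if n=="wrist":
        T=np.eye(4);T[:3,:3]=R.from_rotvec(state["ee_rot"]).as_matrix();T[:3,3]=state["position"]
        return c["mtx"],T@c["T_tool_cam"]
    return c["mtx"],c["pose"]
def px2w(K,P,uv,z):
    uv=np.atleast_2d(np.array(uv,float))
    d=np.c_[(uv[:,0]-K[0,2])/K[0,0],(uv[:,1]-K[1,2])/K[1,1],np.ones(len(uv))]@P[:3,:3].T
    o=P[:3,3]; return o+d*((z-o[2])/d[:,2])[:,None]
def w2px(K,P,X):
    X=np.atleast_2d(X); c=(X-P[:3,3])@P[:3,:3]; p=c@K.T; return p[:,:2]/p[:,2:]
E
python3 - <<'E'
import cv2
a=cv2.imread('pics/scene0.png')[140:300,190:490]; cv2.imwrite('pics/scene0z.png',cv2.resize(a,None,fx=2.6,fy=2.6,interpolation=cv2.INTER_CUBIC))
a=cv2.imread('pics/side0.png')[90:310,150:450]; cv2.imwrite('pics/side0z.png',cv2.resize(a,None,fx=2.6,fy=2.6,interpolation=cv2.INTER_CUBIC))
E
```

```text
(no output)
```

View pics/scene0z.png

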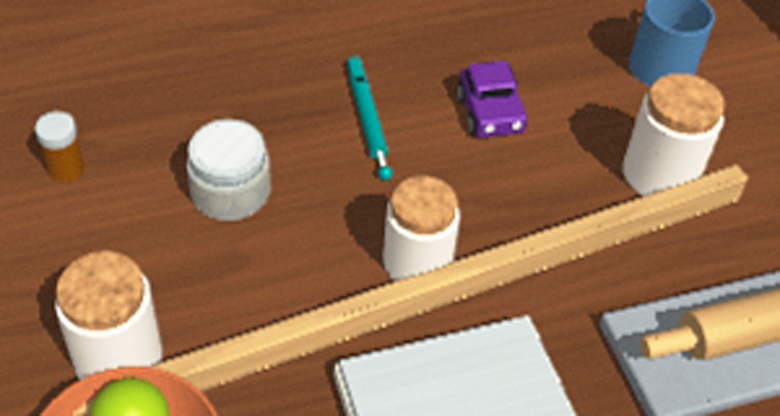

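View pics/side0z.png

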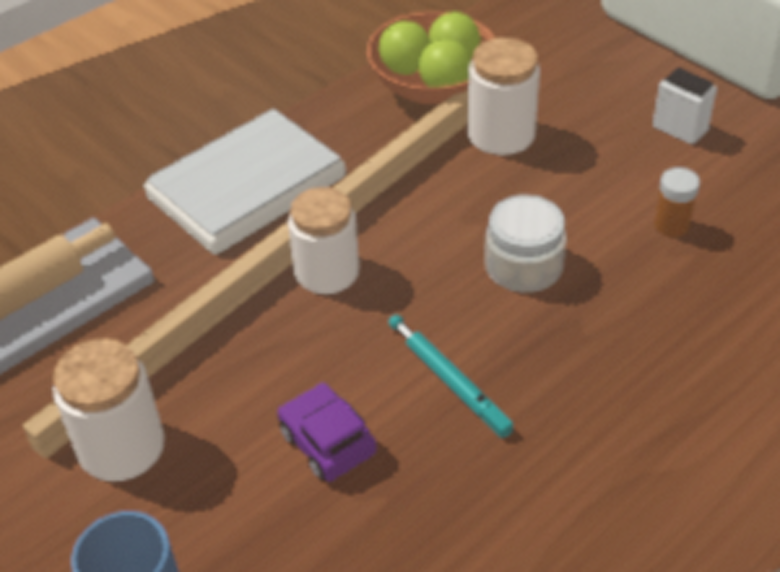

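```bash
cat > m.py <<'E'
from h import *
def masks(im):
    hsv=cv2.cvtColor(im,cv2.COLOR_BGR2HSV)
    return dict(purple=cv2.inRange(hsv,(130,70,30),(165,255,255)),teal=cv2.inRange(hsv,(82,90,40),(96,255,255)))
E
python3 - <<'E'
from m import *
for n in ["scene","side"]:
    im=cv2.imread(f'pics/{n}0.png');K,P=campose(n);m=masks(im)
    hsv=cv2.cvtColor(im,cv2.COLOR_BGR2HSV)
    for k,v in m.items():
        cs=cv2.findContours(v,cv2.RETR_EXTERNAL,cv2.CHAIN_APPROX_NONE)[0]
        c=max(cs,key=cv2.contourArea); r=cv2.minAreaRect(c)
        print(n,k,cv2.contourArea(c),r, px2w(K,P,[r[0]],0.02 if k=='purple' else .01))
        if k=='teal': 
            b=cv2.boxPoints(r);print(px2w(K,P,b,.01))
    pts={"scene":dict(mug=None)}
# sample colours
im=cv2.imread('pics/scene0.png');hsv=cv2.cvtColor(im,cv2.COLOR_BGR2HSV)
for z in [(425,205),(100,290),(685,103),(400,300),(560,240),(300,150)]:
    u,v=int(z[0]/2.6+190),int(z[1]/2.6+140); print((u,v),hsv[v,u])
im=cv2.imread('pics/side0.png');hsv=cv2.cvtColor(im,cv2.COLOR_BGR2HSV)
for z in [(320,210),(505,60),(95,375),(230,280),(400,150),(600,350)]:
    u,v=int(z[0]/2.6+150),int(z[1]/2.6+90); print((u,v),hsv[v,u])
E
```

```text
scene purple 530.0 ((378.9000244140625, 177.69998168945312), (30.99031639099121, 21.50348472595215), 71.56504821777344) [[0.50039587 0.15357361 0.02      ]]
scene teal 200.5 ((330.58758544921875, 180.6110382080078), (39.36741638183594, 6.833588600158691), 74.93151092529297) [[0.46509564 0.0119819  0.01      ]]
[[ 0.38156017  0.00933992  0.01      ]
 [ 0.37904454  0.03182996  0.01      ]
 [ 0.54214164  0.01441863  0.01      ]
 [ 0.54377481 -0.0061658   0.01      ]]
side purple 777.5 ((275.73529052734375, 255.0587921142578), (34.814212799072266, 26.925277709960938), 59.03623962402344) [[0.50293005 0.15020761 0.02      ]]
side teal 295.0 ((326.7500305175781, 237.25003051757812), (52.32590103149414, 6.363960266113281), 45.0) [[0.46012521 0.01079761 0.01      ]]
[[ 0.5396647   0.01228018  0.01      ]
 [ 0.54307235 -0.00776278  0.01      ]
 [ 0.3855637   0.00940783  0.01      ]
 [ 0.38371059  0.02789627  0.01      ]]
(353, 218) [ 14 137 199]
(228, 251) [ 14 138 210]
(453, 179) [ 14 137 222]
(343, 255) [ 20 112 245]
(405, 232) [ 19 119 236]
(305, 197) [ 11 158 129]
(273, 170) [ 15 101 205]
(344, 113) [ 16 101 214]
(186, 234) [ 15 103 205]
(238, 197) [ 17  90 212]
(303, 147) [ 17  92 207]
(380, 224) [ 11 136 129]
```

```bash
python3 - <<'E'
from m import *
np.set_printoptions(precision=4,suppress=True)
im=cv2.imread('pics/scene0.png');hsv=cv2.cvtColor(im,cv2.COLOR_BGR2HSV)
K,P=campose("scene"); 
cork=cv2.inRange(hsv,(11,90,150),(16,200,255))
cs=cv2.findContours(cork,cv2.RETR_EXTERNAL,cv2.CHAIN_APPROX_NONE)[0]
for c in cs:
    if cv2.contourArea(c)>200 : 
        e=cv2.fitEllipse(c); print('cork scene',cv2.contourArea(c),np.round(e[0],1),px2w(K,P,[e[0]],.1),px2w(K,P,[e[0]],.12))
Ks,Ps=campose("side")
S=lambda a:[(x/2.6+190-.3,y/2.6+140-.3) for x,y in a]
D=lambda a:[(x/2.6+150-.3,y/2.6+90-.3) for x,y in a]
print('cork side mid',px2w(Ks,Ps,D([(322,208)]),.1),px2w(Ks,Ps,D([(505,60),(97,374)]),.12))
# jar cap centre at z=.07
print('jar scene',px2w(K,P,S([(228,150)]),.07),'side',px2w(Ks,Ps,D([(527,220)]),.07))
# rail top front edge
print('rail front top side view', px2w(Ks,Ps,D([(160,372),(290,270),(355,212),(465,125)]),.04))
print('rail scene front top', px2w(K,P,S([(465,262),(545,234),(620,205),(738,166)]),.04))
print('rail scene back top', px2w(K,P,S([(745,182)]),.04))
# rail columns in scene
for u in [260,275,300,320,375,390,405,420]:
    rail=[v for v in range(200,300) if 17<=hsv[v,u,0]<=25 and hsv[v,u,2]>190 and 80<hsv[v,u,1]<150]
    print(u,rail[0],rail[-1],px2w(K,P,[(u,rail[0])],.04)[0])
# headlights
print('heads',px2w(K,P,S([(487,128),(518,126)]),.025))
E
python3 - <<'E'
import cv2
for n,(u,v) in dict(scene=(379,177),side=(276,255)).items():
    a=cv2.imread(f'pics/{n}0.png')[v-30:v+30,u-40:u+40]; cv2.imwrite(f'pics/{n}_car.png',cv2.resize(a,None,fx=8,fy=8,interpolation=cv2.INTER_NEAREST))
E
```

```text
cork scene 1648.5 [535.7 309.2] [[1.0288 0.2957 0.1   ]] [[1.0354 0.2816 0.12  ]]
cork scene 26837.5 [482.5 359.9] [[1.0942 0.1292 0.1   ]] [[1.0993 0.1193 0.12  ]]
cork scene 763.0 [228.4 251. ] [[ 0.7078 -0.3139  0.1   ]] [[ 0.7225 -0.3127  0.12  ]]
cork scene 406.5 [353.2 218. ] [[0.6895 0.0009 0.1   ]] [[ 0.7046 -0.0058  0.12  ]]
cork scene 455.5 [454.4 179.1] [[0.6313 0.3146 0.1   ]] [[0.6479 0.3001 0.12  ]]
cork scene 1191.5 [ 13.6 174.7] [[ 0.3046 -0.8423  0.1   ]] [[ 0.3293 -0.828   0.12  ]]
cork side mid [[0.6808 0.0018 0.1   ]] [[ 0.7108 -0.3077  0.12  ]
 [ 0.6349  0.304   0.12  ]]
jar scene [[ 0.5446 -0.1649  0.07  ]] side [[ 0.5379 -0.166   0.07  ]]
rail front top side view [[ 0.6608  0.2342  0.04  ]
 [ 0.6818  0.0516  0.04  ]
 [ 0.7023 -0.0591  0.04  ]
 [ 0.7266 -0.2583  0.04  ]]
rail scene front top [[0.7257 0.0351 0.04  ]
 [0.714  0.126  0.04  ]
 [0.6992 0.2167 0.04  ]
 [0.6829 0.3641 0.04  ]]
rail scene back top [[0.7051 0.3597 0.04  ]]
260 277 284 [ 0.759  -0.2542  0.04  ]
275 272 287 [ 0.7548 -0.2168  0.04  ]
300 264 277 [ 0.7486 -0.1529  0.04  ]
320 257 271 [ 0.7418 -0.0998  0.04  ]
375 238 250 [0.7226 0.054  0.04  ]
390 233 245 [0.7177 0.0979 0.04  ]
405 227 239 [0.7096 0.1442 0.04  ]
420 222 235 [0.7044 0.1902 0.04  ]
heads [[0.5469 0.129  0.025 ]
 [0.5531 0.164  0.025 ]]
```

View pics/scene_car.png

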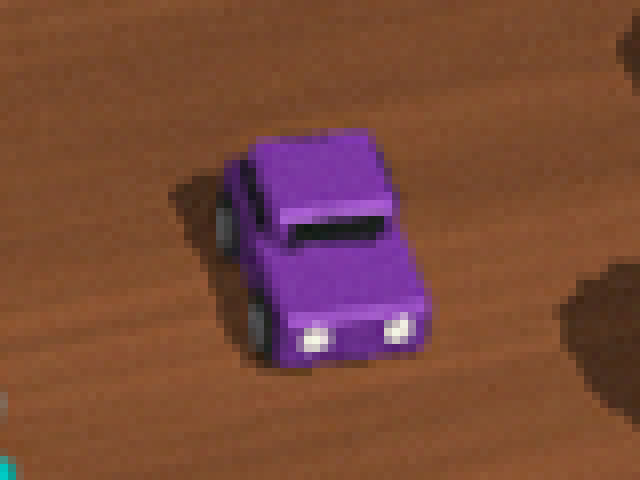

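View pics/side_car.png

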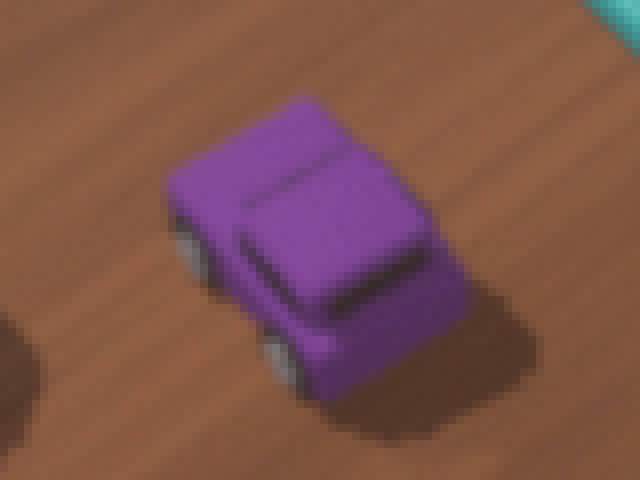

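Request:
move_arm --pt "120 -105 -30 0.1" --pt "240 -210 -60 0.2" --pt "360 -315 -90 0.319" --pt "523 -453 -100 0.319" --pt "523 -453 -100 0.319" --pt "523 -453 -100 0.319" --pt "523 -453 -100 0.319" --pt "523 -453 -100 0.319" --pt "523 -453 -100 0.319" --pt "523 -453 -100 0.319" --pt "523 -453 -100 0.319" --pt "523 -453 -100 0.319" --pt "523 -453 -100 0.319" --pt "523 -453 -100 0.319" --pt "523 -453 -100 0.319"

```text
clock: 2.02
position: [0.5501, -0.0011, 0.5047]
ee_rot: [3.141, -0.004, -0.0]
force: [0.2, -0.1, 0.2]
width: 1.0
```

Run:
```python
from m import *
import pickle
s=arm.observe(); im=arm.get_image("wrist"); cv2.imwrite("pics/wrist1.png",im[:,:,::-1]); pickle.dump(s,open('s1.pkl','wb')); print(s['clock'],s['position'],s['ee_rot'],s['dq'],s['joints'])
```

```text
2.025 [ 0.55010883 -0.00107241  0.50469261] [ 3.14087604e+00 -4.41964858e-03 -4.03795724e-04] [-0.00313312 -0.00171941 -0.00554439 -0.00326877 -0.00156743 -0.00046973
 -0.00159431] [ 0.14671974  0.26873216 -0.31383542  1.57860104  0.08566723  1.30809515
 -1.75247966]
```

View pics/wrist1.png

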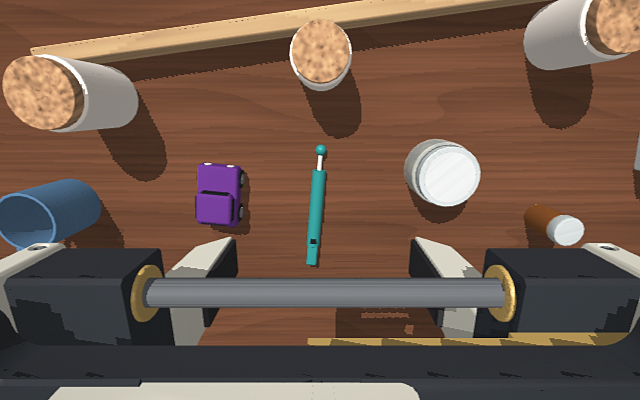

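The wrist view shows everything needed: car (220,195) nose up, jar cap (449,174), whistle (316,205), mid cork (320,51), and the rail's front edge running from about (35,62) up to the right.

Run:
```python
from m import *
import pickle
np.set_printoptions(precision=4,suppress=True)
s=pickle.load(open('s1.pkl','rb'));im=cv2.imread('pics/wrist1.png');K,P=campose("wrist",s)
hsv=cv2.cvtColor(im,cv2.COLOR_BGR2HSV);m=masks(im)
# rail lower boundary (bottom edge z=0) columns
pts=[]
for u in [160,180,200,220,240,260,280,370,390,410,430,450]:
    col=hsv[:,u]; r=[v for v in range(0,90) if col[v,2]>150 and 12<=col[v,0]<=25 and col[v,1]<175]
    pts.append((u,r[-1]+.5)); print(u,r[0],r[-1],end=' | ')
w0=px2w(K,P,pts,0.0); w4=px2w(K,P,pts,.04)
for w in(w0,w4):
    f=np.polyfit(w[:,1],w[:,0],1); print('\nrail fit x=a*y+b',f,np.abs(np.polyval(f,w[:,1])-w[:,0]).max())
# car
c=max(cv2.findContours(m['purple'],cv2.RETR_EXTERNAL,cv2.CHAIN_APPROX_NONE)[0],key=cv2.contourArea)
print('car',cv2.minAreaRect(c))
c=max(cv2.findContours(m['teal'],cv2.RETR_EXTERNAL,cv2.CHAIN_APPROX_NONE)[0],key=cv2.contourArea)
b=cv2.boxPoints(cv2.minAreaRect(c));print('whistle',px2w(K,P,b,.01))
print('jar cap',px2w(K,P,[(449,174)],.07),px2w(K,P,[(417,174),(480.5,174)],.07),'midcork',px2w(K,P,[(320.5,51)],.1),'L,R',px2w(K,P,[(42,92),(622,20)],.12))
for k,(u,v) in dict(car=(220,195),jar=(445,175)).items():
    a=im[v-42:v+43,u-50:u+50]; cv2.imwrite(f'pics/w1{k}.png',cv2.resize(a,None,fx=7,fy=7,interpolation=cv2.INTER_NEAREST))
```

```text
160 29 46 | 180 26 44 | 200 23 41 | 220 21 38 | 240 18 35 | 260 15 32 | 280 12 30 | 370 0 17 | 390 0 14 | 410 0 11 | 430 0 8 | 450 0 6 | 
rail fit x=a*y+b [-0.1247  0.7332] 0.0005634619465963997

rail fit x=a*y+b [-0.1247  0.7243] 0.0005168824259096372
car ((218.15798950195312, 194.0770721435547), (44.293190002441406, 63.24538803100586), 2.045408248901367)
whistle [[ 0.3844  0.0289  0.01  ]
 [ 0.5401  0.0148  0.01  ]
 [ 0.5385 -0.0045  0.01  ]
 [ 0.3825  0.0079  0.01  ]]
jar cap [[ 0.5429 -0.1643  0.07  ]] [[ 0.543  -0.1228  0.07  ]
 [ 0.5428 -0.2052  0.07  ]] midcork [[0.6849 0.0017 0.1   ]] L,R [[ 0.6425  0.2973  0.12  ]
 [ 0.7098 -0.3017  0.12  ]]
```

View pics/w1car.png

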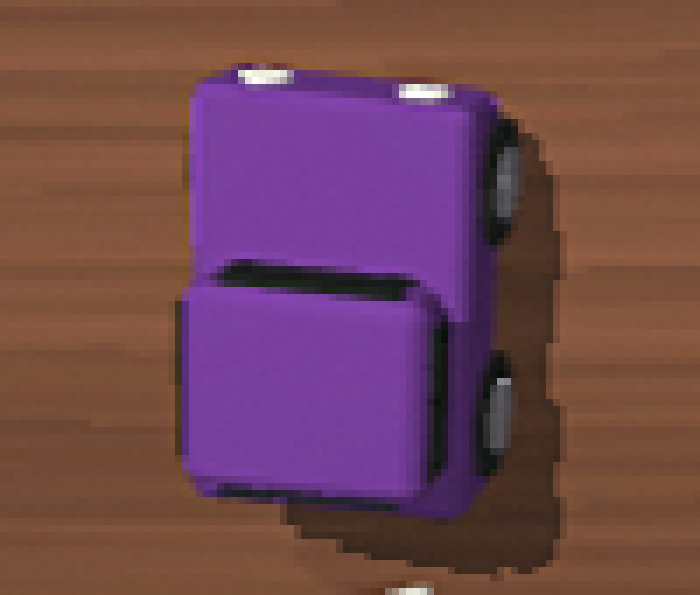

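View pics/w1jar.png

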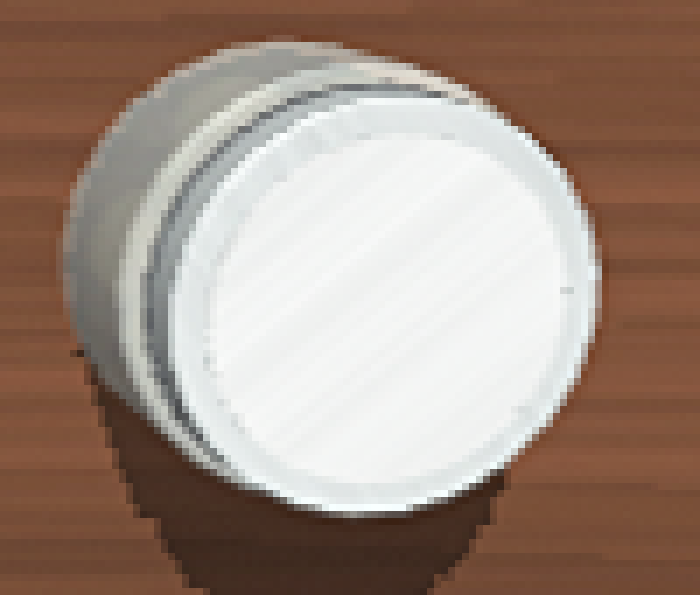

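Run:
```python
from m import *
import pickle
np.set_printoptions(precision=4,suppress=True)
s=pickle.load(open('s1.pkl','rb'));K,P=campose("wrist",s)
C=lambda a:[(x/7+170-.5,y/7+153-.5) for x,y in a]
for nm,p,z in [('heads',[(265,77),(424,92)],.024),('windshield bottom',[(218,280),(408,300)],.036),('rearwin bottom',[(205,495),(395,510)],.036),('bonnet nose edge',[(200,90),(470,110)],.034),('nose bottom?',[(262,70),(425,86)],.02),('tail R top',[(470,515)],.034),('R bonnet edge',[(468,120),(462,320)],.034),('roof sides',[(185,300),(183,470),(425,300),(420,480)],.051)]:
    w=px2w(K,P,C(p),z); d=w[-1]-w[0]; print(nm,w[:,:2].tolist(), 'yaw',np.arctan2(d[0],d[1]) , np.hypot(*d[:2]))
J=lambda a:[(x/7+395-.5,y/7+133-.5) for x,y in a]
print('jar cap',px2w(K,P,J([(170,305),(600,290),(385,95),(385,515)]),.066)[:,:2], 'side body',px2w(K,P,J([(65,240)]),.03))
print('whistle tip', px2w(K,P,[(321,150)],.01),'mug',px2w(K,P,[(28,222)],.09),'shaker',px2w(K,P,[(567,230)],.073), 'shk',px2w(K,P,[(545,218)],.035))
```

```text
heads [[0.5497776393295836, 0.16397844002259176], [0.5466178757825344, 0.1318578176646867]] yaw -3.0435363354831875 0.03227566399522109
windshield bottom [[0.5102081529460626, 0.1735093774815473], [0.5058925715481621, 0.1352134150451842]] yaw -3.029375827614573 0.038538357278550914
rearwin bottom [[0.463758502642559, 0.18124796068600704], [0.4603059521479264, 0.14179307973964622]] yaw -3.0543086923832568 0.03960565282140283
bonnet nose edge [[0.548854620805987, 0.17364400596710086], [0.5446886142712202, 0.12008694276415251]] yaw -3.063962659972602 0.05371884798999625
nose bottom? [[0.5505626582344486, 0.16587290529021576], [0.5471718571106123, 0.1326968128469888]] yaw -3.0397401614350397 0.033348922652207964
tail R top [[0.4583998252104657, 0.1267195882173073]] yaw 0.0 0.0
R bonnet edge [[0.5426644392279777, 0.12064322272786593], [0.5010717041510646, 0.12508352647903914]] yaw -1.4644424297612502 0.04182907970038258
roof sides [[0.5100299374350875, 0.1746400589144658], [0.4745547303817247, 0.17902113349800086], [0.5099054761544954, 0.12733121343531675], [0.47228413431878763, 0.13144186324306822]] yaw -2.4234529465748516 0.05736575426296447
jar cap [[ 0.5395 -0.1265]
 [ 0.5421 -0.2068]
 [ 0.5784 -0.1626]
 [ 0.4982 -0.1713]] side body [[ 0.5454 -0.1151  0.03  ]]
whistle tip [[0.5668 0.0019 0.01  ]] mug [[0.4856 0.3786 0.09  ]] shaker [[ 0.466  -0.3315  0.073 ]] shk [[ 0.4701 -0.326   0.035 ]]
```

Measured values, all consistent with the given sizes:
- **Rail:** yaw about 0.124, front face at x ≈ 0.73 − 0.125y.
- **Jar:** (0.539, -0.166).
- **Car:** (0.503, 0.152), yaw about -0.10.

The jar is already centred in its gap, so I'll go behind it along the rail normal with the fingers 50 mm apart.

Request:
move_arm --grip 50 --grip_force 20 --pt "-30 58 10 -0.06" --pt "-60 116 20 -0.127" --pt "-89 175 40 -0.127" --pt "-89 175 95 -0.127" --pt "-89 175 155 -0.127" --pt "-89 175 210 -0.127" --pt "-89 175 260 -0.127" --pt "-89 175 290 -0.127" --pt "-89 175 306 -0.127" --pt "-89 175 306 -0.127" --pt "-89 175 306 -0.127"

```text
clock: 3.45
position: [0.4621, -0.1747, 0.1999]
ee_rot: [3.135, 0.198, 0.003]
force: [-0.5, 0.5, 0.3]
width: 0.539
```

Run:
```python
from m import *
s=arm.observe(); print(s['position'],s['ee_rot'],s['force'],s['width'],s['clock'])
for n in ["wrist","scene"]:
    im=arm.get_image(n); cv2.imwrite(f"pics/{n}2.png",im[:,:,::-1])
```

```text
[ 0.46208591 -0.17472809  0.19990138] [3.13452125e+00 1.98368226e-01 2.91209981e-03] [-0.52105783  0.51643625  0.29928731] 0.5388179080901586 3.45
```

View pics/wrist2.png

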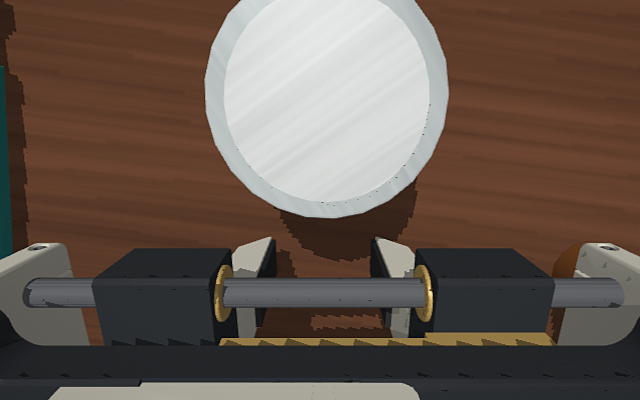

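View pics/scene2.png

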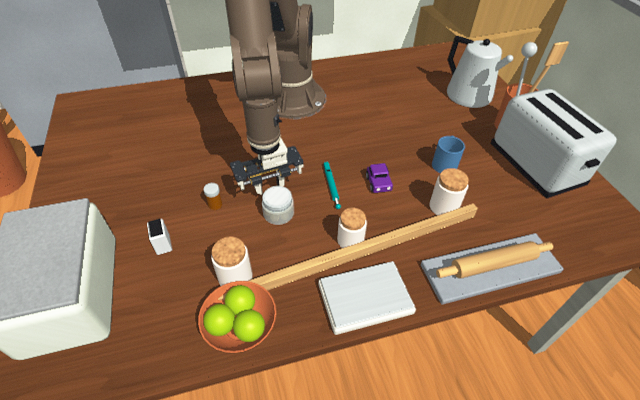

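The fingers are centred on the jar: cap column about 327, finger middle about 324. Now a gentle push along tool x.

Request:
move_arm --pt "8 0 0 0" --pt "16 0 0 0" --pt "22 0 0 0" --pt "26 0 0 0" --pt "30 0 0 0" --pt "34 0 0 0" --pt "38 0 0 0" --pt "43 0 0 0" --pt "48 0 0 0" --pt "54 0 0 0" --pt "60 0 0 0" --pt "67 0 0 0" --pt "74 0 0 0" --pt "81 0 0 0" --pt "88 0 0 0" --pt "95 0 0 0" --pt "101 0 0 0" --pt "106 0 0 0" --pt "109 0 0 0" --pt "110 0 0 0"

```text
clock: 6.05
position: [0.5708, -0.1605, 0.1987]
ee_rot: [3.135, 0.199, -0.0]
force: [-2.1, -0.1, -1.1]
width: 0.545
```

Run:
```python
from m import *
s=arm.observe(); print(s['position'],s['ee_rot'],s['force'],s['width'],s['clock'])
for n in ["wrist"]:
    im=arm.get_image(n); cv2.imwrite(f"pics/{n}3.png",im[:,:,::-1])
```

```text
[ 0.57075229 -0.16052479  0.19870092] [ 3.13526704e+00  1.98956921e-01 -9.24820645e-05] [-2.11972354 -0.10543602 -1.140147  ] 0.5452263145130825 6.05
```

View pics/wrist3.png

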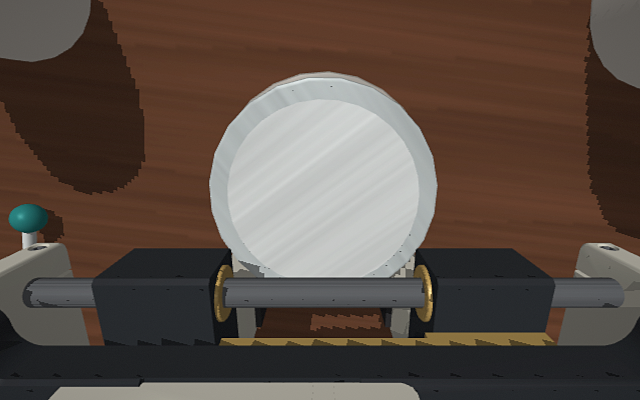

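Request:
move_arm --pt "3 0 0 0" --pt "8 0 0 0" --pt "14 0 0 0" --pt "21 0 0 0" --pt "28 0 0 0" --pt "35 0 0 0" --pt "42 0 0 0" --pt "49 0 0 0" --pt "56 0 0 0" --pt "62 0 0 0" --pt "67 0 0 0" --pt "71 0 0 0" --pt "74 0 0 0" --pt "76 0 0 0" --pt "77 0 0 0"

```text
clock: 7.98
position: [0.6471, -0.1509, 0.1987]
ee_rot: [3.135, 0.199, -0.0]
force: [-2.7, -0.4, -0.1]
width: 0.544
```

Run:
```python
from m import *
np.set_printoptions(precision=4,suppress=True)
s=arm.observe(); print(s['position'],s['ee_rot'],s['force'],s['width'],s['clock'])
K,P=campose('wrist',s)
for n in ["wrist"]:
    im=arm.get_image(n); cv2.imwrite(f"pics/{n}4.png",im[:,:,::-1])
```

```text
[ 0.6471 -0.1509  0.1987] [ 3.1352  0.1987 -0.0001] [-2.6675 -0.4063 -0.1365] 0.5440258940143092 7.975
```

View pics/wrist4.png

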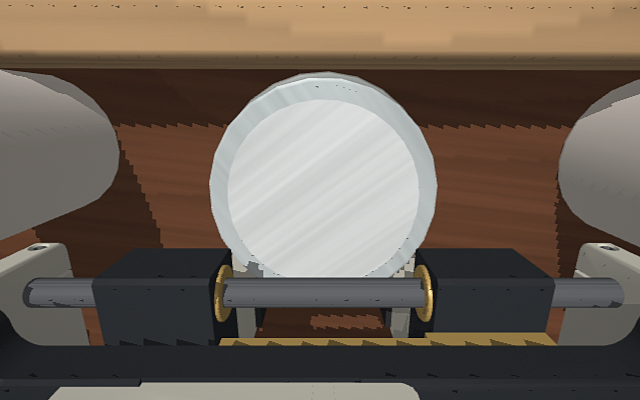

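Run:
```python
from m import *
np.set_printoptions(precision=4,suppress=True)
s=arm.observe();K,P=campose('wrist',s);im=cv2.imread('pics/wrist4.png')
n=np.array([.9923,.1237])
for u in (180,460): print(u,im[44:76,u].sum(1).tolist())
for row,z in((68,0),(52,.04)):
    print(row,z,px2w(K,P,[(180,row),(460,row)],z)[:,:2]@n)
print('tcp n',s['position'][:2]@n, 'capcentre n',px2w(K,P,[(323,188)],.07)[:,:2]@n,'cap front',px2w(K,P,[(323,75)],.066)[:,:2]@n)
```

```text
180 [445, 439, 442, 443, 443, 446, 415, 387, 356, 328, 299, 268, 253, 232, 215, 210, 203, 195, 209, 199, 195, 205, 203, 214, 195, 108, 108, 115, 113, 119, 117, 118]
460 [417, 417, 419, 417, 415, 416, 421, 390, 363, 336, 307, 281, 255, 237, 224, 205, 199, 203, 212, 220, 189, 191, 205, 212, 221, 197, 108, 103, 114, 107, 109, 111]
68 0 [0.7187 0.7192]
52 0.04 [0.7202 0.7206]
tcp n 0.6235169146494354 capcentre n [0.6731] cap front [0.7096]
```

The rail front is at about n = 0.719 and the jar's front at 0.713, so roughly 6 mm remain. I'll creep forward and watch the force.

Request:
move_arm --pt "1 0 0 0" --pt "2 0 0 0" --pt "3 0 0 0" --pt "4 0 0 0" --pt "4 0 0 0"

```text
clock: 8.65
position: [0.6512, -0.1503, 0.1988]
ee_rot: [3.135, 0.199, 0.001]
force: [-1.0, -0.6, -0.7]
width: 0.547
```

Request:
move_arm --pt "0.5 0 0 0" --pt "1 0 0 0" --pt "1 0 0 0"

```text
clock: 9.02
position: [0.652, -0.1502, 0.1987]
ee_rot: [3.135, 0.199, 0.0]
force: [-2.5, -0.2, -0.3]
width: 0.546
```

Request:
move_arm --pt "0.5 0 0 0" --pt "1 0 0 0" --pt "1 0 0 0"

```text
clock: 9.4
position: [0.6526, -0.1501, 0.1986]
ee_rot: [3.135, 0.199, -0.002]
force: [-4.9, -0.9, 2.0]
width: 0.545
```

Request:
move_arm --pt "0.4 0 0 0" --pt "0.8 0 0 0" --pt "0.8 0 0 0"

```text
clock: 9.78
position: [0.6529, -0.1501, 0.1986]
ee_rot: [3.135, 0.199, -0.004]
force: [-6.8, -0.8, 3.2]
width: 0.542
```

The force is rising (2.5 → 4.9 → 6.8 N) while the TCP hardly advances, so the jar is on the rail. I'll back off and rise.

Request:
move_arm --pt "-2 0 0 0" --pt "-10 0 0 0" --pt "-30 0 0 0" --pt "-70 0 0 0" --pt "-100 0 -60 0" --pt "-100 0 -120 0" --pt "-100 0 -180 0" --pt "-100 0 -220 0" --pt "-100 0 -220 0"

```text
clock: 10.9
position: [0.5553, -0.1626, 0.4228]
ee_rot: [3.133, 0.199, 0.012]
force: [-0.5, -0.0, 0.5]
width: 0.544
```

Run:
```python
from m import *
s=arm.observe(); print(s['position'],s['ee_rot'],s['clock'])
im=arm.get_image("wrist"); cv2.imwrite("pics/wrist5.png",im[:,:,::-1])
```

```text
[ 0.55530843 -0.16255154  0.42279315] [3.13293353 0.19869254 0.01249093] 10.9
```

View pics/wrist5.png

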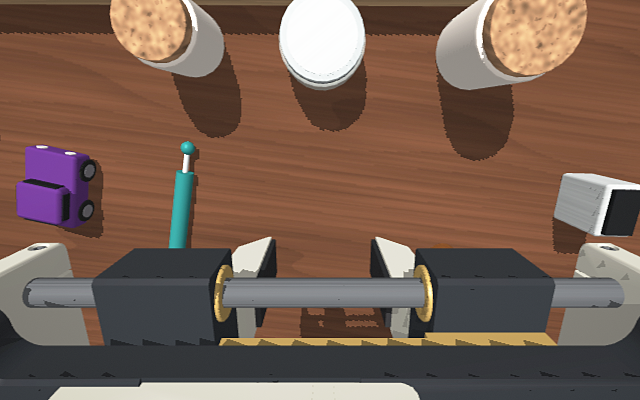

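The jar sits at the rail, midway between the canisters. Next I'll look at the car from above.

Request:
move_arm --grip 22 --pt "-8 -60 5 0.05" --pt "-16 -120 10 0.1" --pt "-24 -180 15 0.15" --pt "-30 -240 20 0.2" --pt "-33 -300 22 0.227" --pt "-33 -330 23 0.227" --pt "-33 -330 23 0.227" --pt "-33 -330 23 0.227"

```text
clock: 11.95
position: [0.4801, 0.1597, 0.3946]
ee_rot: [3.136, -0.158, -0.002]
force: [-0.3, 0.5, 0.2]
width: 0.24
```

Run:
```python
from m import *
import pickle
s=arm.observe(); print(s['position'],s['ee_rot'],s['clock'],s['width'],s['joints'])
im=arm.get_image("wrist")[:,:,::-1]; cv2.imwrite("pics/wrist6.png",im);pickle.dump(s,open('s6.pkl','wb'))
a=im[100:240,220:420]; cv2.imwrite('pics/w6z.png',cv2.resize(a,None,fx=4,fy=4,interpolation=cv2.INTER_NEAREST))
```

```text
[0.48006244 0.15972996 0.39464937] [ 3.13643615e+00 -1.58119036e-01 -2.30564026e-03] 11.95 0.24028431225486388 [-0.15220824  0.27865738 -0.34127272  1.84923313  0.1076799   1.03344486
 -2.20824842]
```

View pics/wrist6.png

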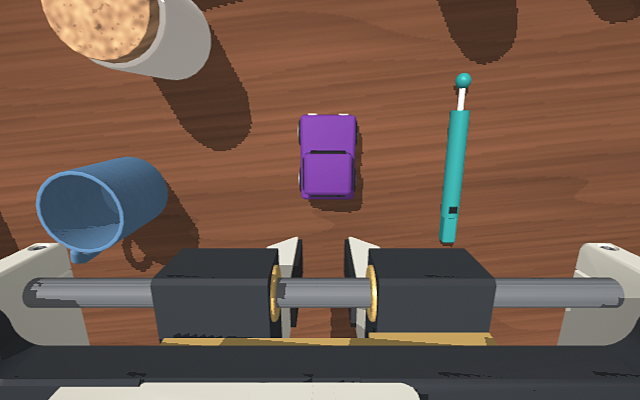

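View pics/w6z.png

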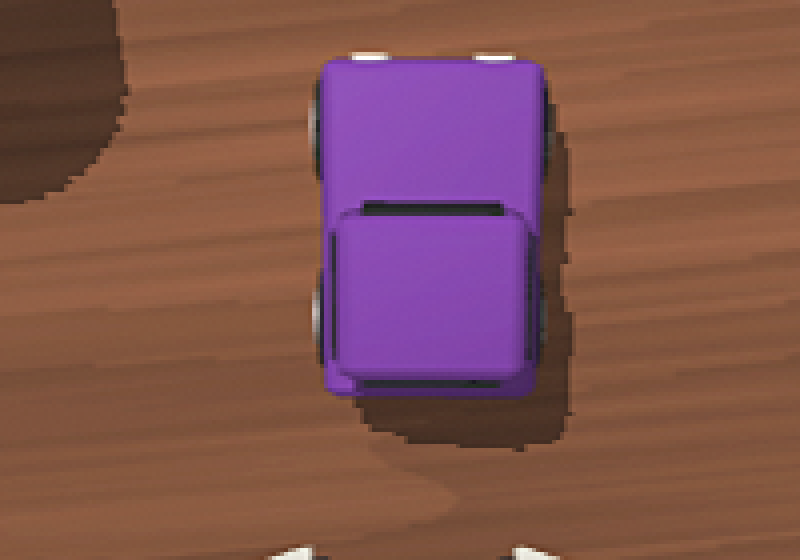

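Run:
```python
from m import *
import pickle
np.set_printoptions(precision=4,suppress=True)
s=pickle.load(open('s6.pkl','rb'));K,P=campose('wrist',s)
T=np.eye(4);T[:3,:3]=R.from_rotvec(s['ee_rot']).as_matrix();T[:3,3]=s['position']
C=lambda a:[(x/4+220-.5,y/4+100-.5) for x,y in a]
for nm,p,z in[('nose top',[(325,62),(543,62)],.034),('tail top',[(325,392),(535,392)],.034)]:
    w=px2w(K,P,C(p),z); loc=(w-T[:3,3])@T[:3,:3]; print(nm,w[:,:2],'tool',loc*1000, 'mid',w.mean(0))
```

```text
nose top [[0.5502 0.1755]
 [0.5446 0.1206]] tool [[ 68.6594 -23.1981 360.5245]
 [ 68.6972  31.9399 360.5931]] mid [0.5474 0.1481 0.034 ]
tail top [[0.4642 0.1858]
 [0.4584 0.129 ]] tool [[-17.917  -24.8045 360.6443]
 [-17.9183  32.2652 360.7154]] mid [0.4613 0.1574 0.034 ]
```

Request:
move_arm --pt "-20 2 10 0" --pt "-45 4 30 0" --pt "-59 4 70 0" --pt "-59 4 120 0" --pt "-59 4 165 0" --pt "-59 4 190 0" --pt "-59 4 197 0" --pt "-59 4 197 0" --pt "-59 4 197 0"

```text
clock: 13.12
position: [0.4216, 0.1624, 0.1997]
ee_rot: [-3.137, 0.159, -0.003]
force: [-0.2, 0.0, 1.1]
width: 0.239
```

Run:
```python
from m import *
s=arm.observe(); print(s['position'],s['ee_rot'],s['clock'],s['width'],s['force'],s['joints'])
im=arm.get_image("wrist")[:,:,::-1]; cv2.imwrite("pics/wrist7.png",im)
```

```text
[0.42157717 0.16244787 0.19969064] [-3.13695440e+00  1.58500103e-01 -2.58448157e-03] 13.125 0.23949728970791037 [-0.20963762  0.04682457  1.13217893] [-0.26511847  0.48174886 -0.28508496  2.17581655  0.26872525  0.51450829
 -2.42604659]
```

View pics/wrist7.png

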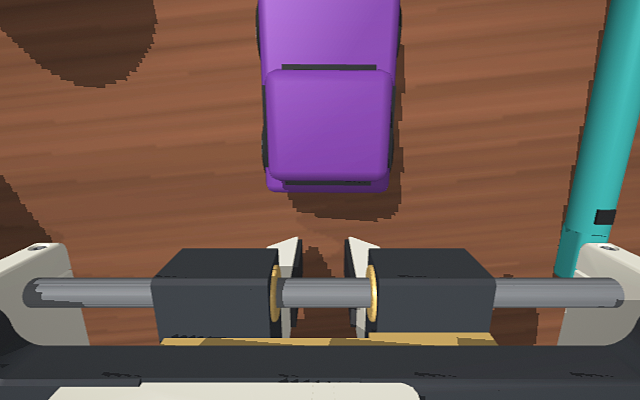

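Run:
```python
from m import *
np.set_printoptions(precision=1,suppress=True)
s=arm.observe(); yaw0=-.1010; xt=np.array([np.cos(yaw0),np.sin(yaw0)]); yt=np.array([np.sin(yaw0),-np.cos(yaw0)])
p=np.array([.5049,.1532]); n=np.array([.9923,.1237]);t=np.array([-.1237,.9923]); yaw=yaw0; L=0
for i in range(1601):
    if i%70==0 or i==1600:
        tcp=p-.0545*np.array([np.cos(yaw),np.sin(yaw)]); d=(tcp-s['position'][:2])*1000
        print(round(L*1000),'mm',d@xt,d@yt,'twist %.3f'%(yaw0-yaw),'n %.4f t %.4f'%(p@n,p@t),'nose gap %.1f'%((.719-p@n-.045)*1000))
    L+=.0001; 
    if .055<L<=.135: yaw+=(.1240+.1010)/800
    p=p+.0001*np.array([np.cos(yaw),np.sin(yaw)])
```

```text
0 mm 29.361206944272134 0.8879361915413135 twist 0.000 n 0.5200 t 0.0896 nose gap 154.0
7 mm 36.36120694427196 0.887936191541633 twist 0.000 n 0.5268 t 0.0880 nose gap 147.2
14 mm 43.3612069442718 0.8879361915419511 twist 0.000 n 0.5336 t 0.0864 nose gap 140.4
21 mm 50.36120694427163 0.8879361915422701 twist 0.000 n 0.5404 t 0.0849 nose gap 133.6
28 mm 57.36120694427147 0.8879361915425891 twist 0.000 n 0.5473 t 0.0833 nose gap 126.7
35 mm 64.3612069442713 0.8879361915429073 twist 0.000 n 0.5541 t 0.0818 nose gap 119.9
42 mm 71.36120694427115 0.8879361915432245 twist 0.000 n 0.5609 t 0.0802 nose gap 113.1
49 mm 78.36120694427098 0.8879361915435434 twist 0.000 n 0.5677 t 0.0786 nose gap 106.3
56 mm 85.36146576042131 1.0546890491909282 twist -0.003 n 0.5746 t 0.0771 nose gap 99.4
63 mm 92.3746350439669 2.036007890224657 twist -0.023 n 0.5814 t 0.0756 nose gap 92.6
70 mm 99.4057636940843 2.8790737078994257 twist -0.042 n 0.5883 t 0.0743 nose gap 85.7
77 mm 106.45212654981206 3.583559742434665 twist -0.062 n 0.5952 t 0.0731 nose gap 78.8
84 mm 113.51099254563623 4.149192945514182 twist -0
[... 309 characters left out ...]
41.81671928677042 5.019621720347085 twist -0.161 n 0.6299 t 0.0691 nose gap 44.1
119 mm 148.89700253116794 4.888781181765969 twist -0.180 n 0.6369 t 0.0687 nose gap 37.1
126 mm 155.97333791258652 4.618581927298644 twist -0.200 n 0.6439 t 0.0685 nose gap 30.1
133 mm 163.0429827486072 4.209128682160129 twist -0.220 n 0.6509 t 0.0684 nose gap 23.1
140 mm 169.9318237732444 2.9361399574466476 twist -0.225 n 0.6579 t 0.0684 nose gap 16.1
147 mm 176.75538252272588 1.374395422525 twist -0.225 n 0.6649 t 0.0684 nose gap 9.1
154 mm 183.5789412722073 -0.18734911239664426 twist -0.225 n 0.6719 t 0.0684 nose gap 2.1
160 mm 189.42770591461996 -1.525987285186627 twist -0.225 n 0.6779 t 0.0684 nose gap -3.9
```

Request:
move_arm --pt "8 1 0 0" --pt "16 1 0 0" --pt "22 1 0 0" --pt "26 1 0 0" --pt "29 1 0 0" --pt "32 1 0 0" --pt "36 1 0 0" --pt "41 1 0 0" --pt "47 1 0 0" --pt "53 1 0 0" --pt "59 1 0 0" --pt "65 1 0 0" --pt "70 1 0 0" --pt "74 1 0 0" --pt "77 1 0 0" --pt "78 1 0 0"

```text
clock: 15.18
position: [0.4987, 0.1537, 0.1987]
ee_rot: [3.138, -0.158, 0.0]
force: [-1.4, -0.5, 0.2]
width: 0.239
```

Run:
```python
from m import *
s=arm.observe(); print(s['position'],s['ee_rot'],s['clock'],s['width'],s['force'],s['joints'])
im=arm.get_image("wrist")[:,:,::-1]; cv2.imwrite("pics/wrist8.png",im)
```

```text
[0.4986736  0.15371448 0.19870155] [ 3.13761773e+00 -1.57506215e-01  2.08317482e-05] 15.175 0.2392340173935513 [-1.36586724 -0.48480847  0.17474813] [-0.19091415  0.55965882 -0.28513212  2.00881573  0.2645525   0.60798701
 -2.32429352]
```

View pics/wrist8.png

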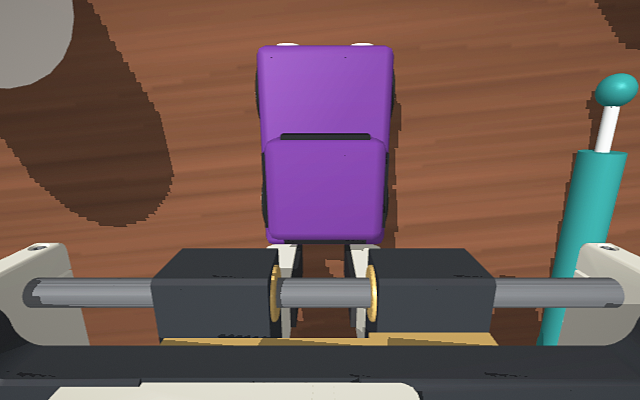

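The car sits flat against both fingertips, square and centred (middle column about 325). Now the turning arc.

Request:
move_arm --pt "2 0 0 0" --pt "6 0 0 0" --pt "10 0.6 0 -0.012" --pt "14 1.2 0 -0.023" --pt "21 2 0 -0.042" --pt "28 2.7 0 -0.062" --pt "35 3.3 0 -0.082" --pt "42 3.7 0 -0.102" --pt "49 4 0 -0.121" --pt "56 4.1 0 -0.141" --pt "63 4.1 0 -0.161" --pt "70 4 0 -0.18" --pt "77.5 3.7 0 -0.2" --pt "84.5 3.3 0 -0.22" --pt "88 2.7 0 -0.225" --pt "90 2.2 0 -0.225" --pt "91 2 0 -0.225" --pt "91 2 0 -0.225"

```text
clock: 17.48
position: [0.5889, 0.1427, 0.1987]
ee_rot: [-3.135, -0.196, -0.0]
force: [-0.3, 0.5, -0.1]
width: 0.241
```

Run:
```python
from m import *
s=arm.observe(); print(s['position'],s['ee_rot'],s['clock'],s['width'],s['force'])
p=s['position'][:2]; print('n',p@[.9923,.1237],'t',p@[-.1237,.9923])
im=arm.get_image("wrist")[:,:,::-1]; cv2.imwrite("pics/wrist9.png",im)
```

```text
[0.58889453 0.14272623 0.1987292 ] [-3.13543470e+00 -1.95879384e-01 -2.56190887e-04] 17.475 0.24126701085248764 [-0.28068451  0.45267029 -0.09082224]
n 0.6020152790770072 t 0.06878098002347474
```

View pics/wrist9.png

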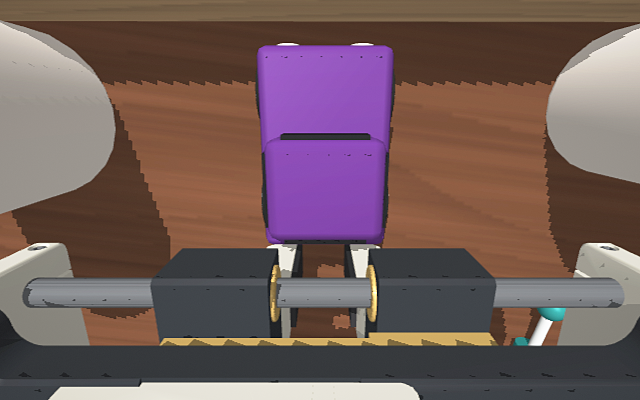

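The car is square to the rail (its front edge is level at row 22) and centred, with about 17 mm left.

Request:
move_arm --pt "2 0 0 0" --pt "5 0 0 0" --pt "8 0 0 0" --pt "11 0 0 0" --pt "13 0 0 0" --pt "14 0 0 0" --pt "14 0 0 0"

```text
clock: 18.4
position: [0.6029, 0.1444, 0.1987]
ee_rot: [-3.135, -0.196, -0.0]
force: [-1.1, -1.3, -0.3]
width: 0.239
```

Request:
move_arm --pt "0.7 0 0 0" --pt "1.4 0 0 0" --pt "2 0 0 0" --pt "2 0 0 0"

```text
clock: 18.9
position: [0.6042, 0.1446, 0.1985]
ee_rot: [3.135, 0.196, -0.002]
force: [-5.0, -1.0, 2.4]
width: 0.238
```

Request:
move_arm --pt "0.5 0 0 0" --pt "1 0 0 0" --pt "1 0 0 0"

```text
clock: 19.27
position: [0.6046, 0.1447, 0.1984]
ee_rot: [3.135, 0.196, -0.005]
force: [-8.1, -0.4, 3.0]
width: 0.24
```

The force rises with little motion (8 N), so the nose is on the rail. I'll back off and check.

Request:
move_arm --pt "-2 0 0 0" --pt "-10 0 0 0" --pt "-30 0 0 0" --pt "-70 0 0 0" --pt "-90 0 -60 0" --pt "-90 0 -120 0" --pt "-90 0 -180 0" --pt "-90 0 -220 0" --pt "-50 60 -260 0" --pt "-50 120 -300 0" --pt "-50 145 -310 0" --pt "-50 145 -310 0" --pt "-50 145 -310 0"

```text
clock: 20.9
position: [0.5739, -0.0049, 0.5085]
ee_rot: [-3.135, -0.196, -0.0]
force: [-0.6, 0.7, -0.0]
width: 0.239
```

Run:
```python
from m import *
import pickle
s=arm.observe(); print(s['position'],s['ee_rot'],s['clock'],s['force'])
pickle.dump(s,open('s10.pkl','wb'))
for n in ["wrist","scene","side"]:
    im=arm.get_image(n)[:,:,::-1]; cv2.imwrite(f"pics/{n}10.png",im)
```

```text
[ 0.57388002 -0.00491792  0.50854092] [-3.13515828e+00 -1.95735673e-01 -4.90897322e-04] 20.9 [-0.6101648   0.65670214 -0.00183656]
```

View pics/wrist10.png

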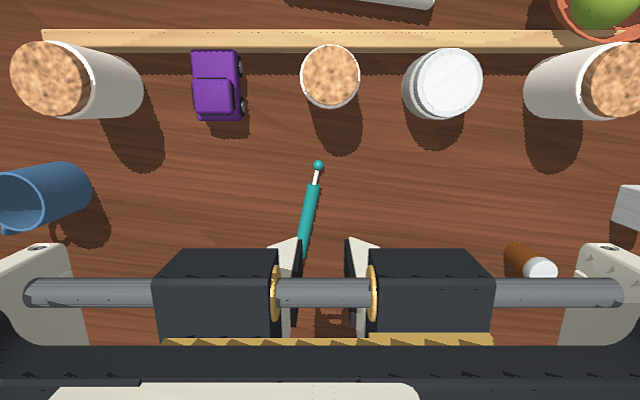

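View pics/scene10.png

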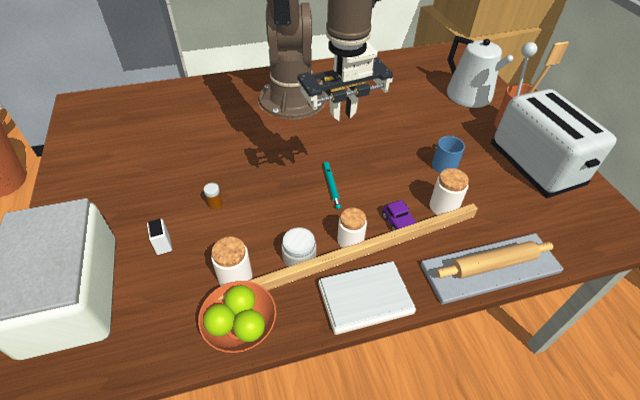

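View pics/side10.png

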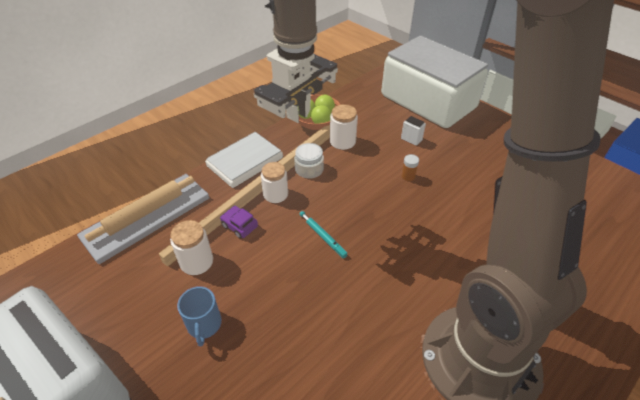

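Both objects are at the rail in their gaps, and the bystanders look unmoved. One numeric check of the gaps and angle before handing in.

Run:
```python
from m import *
import pickle
np.set_printoptions(precision=4,suppress=True)
s=pickle.load(open('s10.pkl','rb'));K,P=campose('wrist',s);im=cv2.imread('pics/wrist10.png')
hsv=cv2.cvtColor(im,cv2.COLOR_BGR2HSV)
B=np.array([[.9923,.1237],[-.1237,.9923]]).T
pts=[]
for u in [160,175,255,270,285,372,385,500,515]:
    r=[v for v in range(20,75) if hsv[v,u,2]>150 and 12<=hsv[v,u,0]<=25 and hsv[v,u,1]<175]; pts.append((u,r[-1]+.5))
w=px2w(K,P,pts,0)[:,:2]@B; print('rail n',w[:,0])
print('jar cap nt',px2w(K,P,[(449.5,83)],.07)[:,:2]@B)
c=max(cv2.findContours(masks(im)['purple'],cv2.RETR_EXTERNAL,cv2.CHAIN_APPROX_NONE)[0],key=cv2.contourArea)[:,0]
print('car rect',cv2.minAreaRect(c),'nose nt',px2w(K,P,[(c[:,0].mean(),c[:,1].min())],.034)[:,:2]@B)
sc=[px2w(*campose('wrist',s),[p],z)[0,:2] for p,z in(((330,75),.1),((45,79),.12),((622,79),.12))]; print('canisters now',np.array(sc),'start (.685,.002)(.6425,.297)(.710,-.302)')
d=cv2.absdiff(cv2.imread('pics/scene0.png'),cv2.imread('pics/scene10.png')).max(2)
for k,(u,v) in dict(mid=(352,218),L=(449,190),R=(231,255),wh=(332,185),mug=(448,153),sh=(212,195),tin=(159,236)).items(): print(k,(d[v-10:v+10,u-10:u+10]>25).mean())
a=im[20:150,150:500]; cv2.imwrite('pics/w10z.png',cv2.resize(a,None,fx=2.2,fy=2.2,interpolation=cv2.INTER_CUBIC))
```

```text
rail n [0.7253 0.7253 0.7255 0.7255 0.7255 0.7245 0.7245 0.726  0.726 ]
jar cap nt [[ 0.6739 -0.2283]]
car rect ((216.001708984375, 84.52931213378906), (73.63741302490234, 48.68055725097656), 86.633544921875) nose nt [[0.7168 0.0623]]
canisters now [[ 0.685   0.0019]
 [ 0.6413  0.302 ]
 [ 0.7181 -0.3066]] start (.685,.002)(.6425,.297)(.710,-.302)
mid 0.0
L 0.0
R 0.0
wh 0.0
mug 0.0
sh 0.0
tin 0.0
```

View pics/w10z.png

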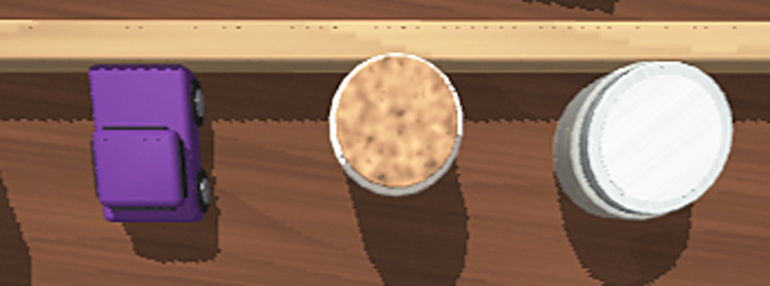

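The canister pixels are unchanged in the scene view, the car's front edge runs parallel to the rail, and both objects reach the rail's dark front face. Handing in.

```bash
python3 -c "
from cell import arm
print(arm.sign_off())"
```

```text
the job is handed in; nothing more can be done
None
```

I pushed both objects against the rail with the fingertips and handed the job in about 21 s into the 64 s limit. The jar is in the right space, pushed straight along the rail normal. The car is in the left space, pushed nose first along an arc that turned it about 13° to square with the rail.

**Contact:** each push ended with the force on the tool rising while the arm hardly advanced, to about 7 N for the jar and 8 N for the car. The jar's centre came to about 45 mm from the rail. The car's nose came to about 2 mm, parallel to the rail in the last wrist picture.

**Other things:** comparing the first and last scene pictures showed no pixel change at the canisters, whistle, mug, shaker or spice tin. The arm was clear of everything.

**Checks that disagreed:**
- **Rail position:** the automatic colour threshold in the last picture put the rail face about 6 mm further back (0.725 m from the base along the rail normal) than the close-up did (0.719 m). I trusted the close-up, because the points where both pushes stopped agreed with it.
- **Canister centres:** I read these by eye in the last wrist picture. The right canister's centre came out about 9 mm from my first estimate and the left about 5 mm. I put this down to reading error near the image edge, since the scene pictures show no change there.

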